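# Show a valve body's side port to the inspection camera

## Task

Slide the clear guard of the runout tester fully open, then lift the steel valve body out of the three-jaw chuck. Hold it up in front of the inspection camera the right way up, with its side port facing the lens squarely, centred on the camera's line of sight, the port's face 110 mm from the lens, and finish there, still holding it steady in the air with the guard left open. Do not let the valve body touch the camera, and leave the other things on the plate where they are.

Things in the scene. Friction and masses are not known exactly. Their poses are not given: they have to be found in the camera images.
- tester: fixed bench runout tester: grey base 200 x 475 x 20 mm, three-jaw chuck 100 mm wide (jaw tops 80 mm above the table), cream housing 140 mm high at y = -173 to -97 mm, small gauge probe (top 92 mm) between them, clear of the valve body. Origin: on the table under the chuck's axis; x to its back, y along the rails the way the guard opens, z up.
- guard (a joint): travel in m of the tester's guard, a clear hood 180 mm (x) by 186 mm (y), top 168 mm above the table, open on the housing side: 0 closed over the chuck, 0.19 fully open at its end stops. It slides along the tester's +y axis with about 2.5 N of friction and stays where it is left; it may start a little open.
- guard_handle (a point): middle of the guard's handle, moves with it: a black round bar 12 mm thick, 126 mm long along the tester's x axis, on two posts 55 mm either side of the middle, over the middle of the guard's top; 208 mm above the table, 30 mm free below the bar.
- valve_center (a point): centre of the steel valve body (0.3 to 0.6 kg), half-way up its 92 mm; z is up. From the bottom: spigot 24 mm wide, 20 mm long, loose between the slack jaws; flange 50 mm wide, 8 mm thick, resting on the jaws; block 40 (x) by 36 (y) by 50 mm high, its middle 7 mm above this point, flat sides to grip facing +y and -y; nipple 16 mm wide, 14 mm high. It lifts straight out.
- valve_port (a point): centre of the face of the valve body's side port, a round boss 18 mm wide with a dark bore, that sticks out 14 mm from the block's +x side and faces +x; 34 mm in +x and 4 mm in +z from the centre of the valve body; axes as the valve body's.
- camera: fixed inspection camera, ring light 68 mm wide, looking roughly at the robot and 25 degrees down; 361 mm column stand 100 mm behind. Origin: middle of the lens front, 262 mm above the table; -x is the line of sight out of the lens, z its own up. Shown as asked, the valve body's axes point the same ways as the camera's and the port's face lies at x = -110 mm, y = z = 0 here.
- vblock: bystander: dark steel V-block, 70 x 45 x 42 mm; origin at the middle of its underside
- ringgauge: bystander: steel ring gauge, 64 mm across, 20 mm high; origin at the middle of its underside
- bush: bystander: flanged steel bush, 52 mm across, 45 mm high; origin at the middle of its underside
- jack: bystander: small dark screw jack, 44 mm across, 50 mm high; origin at the middle of its underside
- gaugecase: bystander: closed wooden gauge-block case, 150 x 90 x 34 mm; origin at the middle of its underside
- caliper: bystander: steel caliper lying flat, 225 mm long along its x, 10 mm high; origin at the middle of its beam, on the table
- chuckkey: bystander: T-shaped chuck key lying flat, 102 mm long along its x, 80 mm wide, 13 mm high; origin at its middle, on the table

How it is judged:
On the way, in this order (a step that is already met when the one before it is completed fails the run):
1. the guard is slid fully open while the valve body still stands in the chuck (value of joint guard above 0.175 m and distance of valve_center from where it was at the start of the episode below 0.01 m), for 0.2 s.
2. the valve body is lifted clear of the chuck, held by the gripper alone (height (world z) of valve_center above 0.135 m and contact force between valve and the fingers above 1 N and contact force between valve and tester below 0.1 N), for 0.2 s.
At the end, for the whole second after the job is handed in: The valve body is held still in the air by the gripper alone, top up, its port's face 98 to 122 mm from the lens and within 10 mm of the line of sight each way, pointing at the lens within 8 degrees, level across the picture within 10; the guard is still open (over 0.17 m) (x of valve_port in the frame of camera between -0.122 and -0.098 m and y of valve_port in the frame of camera between -0.01 and 0.01 m and z of valve_port in the frame of camera between -0.01 and 0.01 m and x of valve_center in the frame of camera below -0.125 m and angle between the x axis of valve_port and the x axis of camera, either way round below 0.14 rad and angle between the z axis of valve_port and the z axis of camera, either way round below 0.17 rad and angle between valve_center's own z axis and vertical below 1 rad and height (world z) of valve_center above 0.15 m and contact force between valve and the fingers above 1 N and contact force between valve and tester below 0.1 N and contact force between valve and camera below 0.1 N and linear speed of valve below 0.02 m/s and angular speed of valve below 0.15 rad/s and value of joint guard above 0.17 m); the arm keeps its last pose, push and grip.
It fails at once if the valve body touches the camera (contact force between valve and camera above 0.5 N).
It fails at once if a bystander is moved by more than 30 mm (distance of any of vblock, ringgauge, bush, jack, gaugecase, caliper, chuckkey from where it was at the start of the episode above 0.03 m).
It also fails if it takes over 51 s, if anything falls off the work surface, if the arm or the gripper's body presses on something with over 40 N, if the wrist force passes 120 N, or if a joint passes its speed limit or range.

## Robot

A 7-joint arm with a two-finger parallel gripper is mounted at the origin on the work surface. World frame = base frame: x ahead of the robot, y to its left, z up, the work surface at z = 0. Lengths are in m, angles in rad, forces in N, time in s.
With the tool pointing down it reaches from about 0.35 to 0.9 m from the base axis. Payload 8.1 kg.
Tool frame: the origin (TCP) lies between the finger pads; the fingertips stand 14 mm ahead of it and the grasp point (between the pads) lies 5 mm behind it (ctrl.tcp_to_tips is the distance from the TCP to the fingertips, in m); z points along the fingers, y is the direction in which the jaws open and shut (so a half turn about z gives the same grasp; the last joint's range is limited). The gripper opens to 85 mm and grips with 20 to 120 N. Pads are 22 mm wide; open, the fingers measure 114 mm over their backs; the gripper's body (76 mm by 85 mm) begins 54 mm behind the grasp point. The pads swing forward as they close: fully open they stand 13 mm farther back than shut.
Start: joints at [-1.408, 0.434, 0.025, 1.573, -0.012, 1.134, -0.075], TCP at [0.164, 0.603, 0.245] pointing down, gripper open.
Joint ranges: [-2.62, 2.62], [-0.44, 2.09], [-1.27, 1.32], [0.08, 2.57], [-1.32, 4.46], [0.12, 2], [-2.74, 2.74]. Speed limits (rad/s): [2.22, 2.22, 3.01, 3.01, 3.14, 3.14, 3.14].

## Interface

Orientations are given as a unit quaternion [x, y, z, w].
In Python, from cell import ctrl, cams, finder gives the robot as it stands.
- The arm moves only by the shell command python3 -m handwheel 'ROWS' [FORCE]. ROWS is JSON, one flat list of numbers, 7 for each row, row after row: the shift along the tool's x, y, z in m, then the turn, a rotation vector about the tool's x, y, z in degrees, then the opening, from -1 (shut) to 1 (fully open). In form: [dx, dy, dz, wx, wy, wz, grip, dx, dy, dz, wx, wy, wz, grip, ...]. A call has exactly 5 rows; each row is the pose to reach, as a shift and turn from the pose commanded when the call began, along the tool's axes at that moment; what a row does not reach only later rows make up. A row lasts 1/8 s, in which the tool goes at most 62.5 mm and 10.7 degrees, less where a joint would pass 70% of its speed; a pose out of reach is approached as far as the arm can. A call with a gripper value outside its range is refused whole. The fingers move at their own pace and stop on an object; FORCE is the grip in N (left out, the last holds). Time passes only in rows, so rows that repeat a pose let the fingers close, or fill a call up. It gives the time, the measured TCP pose, the force and the opening at its end, in the units of the state.
- ctrl.sense(): the state, without advancing time (a new reading comes with each control period).
- cams.capture(name): name is "side" or "top" or "wrist"; returns the picture (480x640x3 uint8, red, green, blue); there is no depth.
- cams.camera_model(name): a dict with "fx", "fy", "cx", "cy" (pixels), "rvec" (rotation vector, rad) and "tvec" (3), from world to camera coordinates, as OpenCV has them; the wrist camera has in their place "mount" (4x4, takes a point from camera to tool coordinates, whose origin is the TCP and whose axes are the flange's). Camera axes: x right, y down, z forward; pixel columns grow to the right and rows downward; lengths in m; the calibration is good to about 2 mm. A picture is of the moment at which its call begins: read the wrist's pose just before it. camera_model takes no time and is no camera call.
- ctrl.hand_in(): hands the job in, once; it reports no verdict.
Trained networks look in the newest picture that a camera, given by its name, has taken for a name from the list of things; names that differ only in an ending like _2 or _b are one class to them, and where a whole thing is asked for, a point or a joint stands for the part that bears it (a point fixed in the world has none). Each returns a list of dicts, best first, with "score" (0 to 1); they miss things now and then, are a little off and sometimes report something else, mostly with a low value. They report only what shows in the picture. A call takes as long as a camera call.
- finder.recognise(camera, label): "rect" ([left, top, right, bottom] in pixels, round what is visible of it).
- finder.silhouettes(camera, label): "pixels" (480x640 bool, what is visible of it) and "rect" ([left, top, right, bottom] in pixels, round what is visible of it).
- finder.pinpoint(camera, label): "pixel" ([column, row] in pixels: a listed point, or the origin of a listed thing).
The state is a dict: "t": time; "joints": joint angles; "joint_vel": joint speeds; "tau": joint torques, N m; "eef_pos": TCP position; "tool_rot": TCP orientation; "contact_force": force on the tool from outside, world axes, zero at the start; "ft_torque": the same for the moment, N m; "width": finger opening in m.
Only numpy, scipy, OpenCV 4.12 (cv2) and the standard library are available. Lean on these libraries where they do the work, as an engineer would, in place of code of your own. Each camera call takes 0.05 s, during which the arm holds its last target. There are 200 camera calls.

## Working session

There is one attempt and no reset: what is moved stays moved. The work goes in short steps, Python scripts to look and compute and a shell command to move; the robot and the scene stay as the last step left them, time stands still between calls to the robot, and variables do not carry over. Pictures are saved under pics/ and viewed, about 8 in all and at most 12, crops included, and the job is handed in when it is done.

```bash
mkdir -p pics; ls; python3 - <<'E'
from cell import ctrl,cams,finder
import cv2,numpy as np
np.set_printoptions(precision=4,suppress=True)
s=ctrl.sense();print(s)
for n in("side","top"):
    m=cams.camera_model(n);R=cv2.Rodrigues(np.array(m["rvec"]))[0];print(n,m,"pos",-R.T@np.array(m["tvec"]))
    im=cams.capture(n);cv2.imwrite(f"pics/{n}0.png",im[...,::-1])
    for l in("tester","guard_handle","valve_center","valve_port","camera","vblock","ringgauge","bush","jack","gaugecase","caliper","chuckkey"):
        r=finder.pinpoint(n,l);print(n,l,[(np.round(x["pixel"],1),round(x["score"],2)) for x in r[:2]])
print(cams.camera_model("wrist"))
E
```

```text
pics
{'t': 0.0, 'joints': array([-1.4076,  0.4352,  0.025 ,  1.5741, -0.0116,  1.134 , -0.0751]), 'joint_vel': array([ 0.0003, -0.0014,  0.0007, -0.0002, -0.0019, -0.0015,  0.0005]), 'tau': array([ -0.0008, -67.0495,   1.0242, -31.6208,   0.0154,   0.0127,
        -0.    ]), 'eef_pos': array([0.1641, 0.6026, 0.2445]), 'tool_rot': array([ 0.1325,  0.9912, -0.0008, -0.    ]), 'contact_force': array([-0.0839,  0.8721, -0.9023]), 'ft_torque': array([ 0.0133, -0.0229,  0.0339]), 'width': 0.08536298331018422}
side {'fx': 550.503585624859, 'fy': 550.503585624859, 'cx': 316.08744935435834, 'cy': 234.48073279139828, 'rvec': array([ 2.1424, -0.4008,  0.1957]), 'tvec': array([-0.499 ,  0.2226,  1.2035])} pos [ 0.167  -0.9901  0.8595]
side tester []
side guard_handle [(array([304.4, 194.1]), 0.9)]
side valve_center [(array([309.8, 237.1]), 0.81)]
side valve_port [(array([322.9, 235.6]), 0.72)]
side camera [(array([449.4, 242.3]), 0.85)]
side vblock [(array([336.1, 383.4]), 0.77)]
side ringgauge [(array([343. , 454.4]), 0.58)]
side bush [(array([388.1, 425.4]), 0.72), (array([337.2, 384. ]), 0.21
[... 631 characters left out ...]
72., 222.]), 0.59)]
top valve_center []
top valve_port []
top camera [(array([431.1, 145.6]), 0.67), (array([158.5, 336.3]), 0.51)]
top vblock [(array([420.7, 274.9]), 0.68)]
top ringgauge [(array([474.7, 293.9]), 0.88)]
top bush [(array([469.8, 251.9]), 0.89)]
top jack [(array([421.3, 234.5]), 0.67)]
top gaugecase []
top caliper [(array([398.7, 338.8]), 0.88)]
top chuckkey [(array([234.4, 308.5]), 0.78)]
{'fx': 428.2680139148934, 'fy': 428.2680139148934, 'cx': 321.1627900416544, 'cy': 247.9665225741451, 'mount': array([[ 0.0007, -0.96  , -0.2801,  0.0707],
       [ 1.    ,  0.0008, -0.0001, -0.0002],
       [ 0.0003, -0.2801,  0.96  , -0.1288],
       [ 0.    ,  0.    ,  0.    ,  1.    ]])}
```

View pics/side0.png

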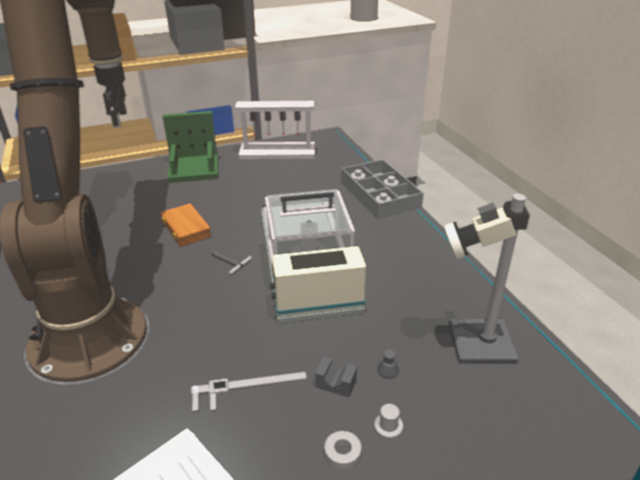

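View pics/top0.png

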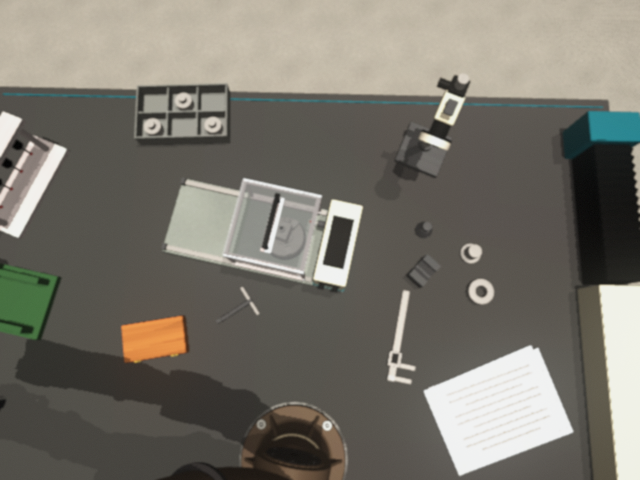

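Side view: guard over the chuck, handle at (304,194), camera at (450,240). Top view: handle from (277,195) to (265,250), housing on the right, and the guard opens to the left (world +y). Now an enlarged look and first estimates.

```bash
cat > h.py <<'E'
from cell import ctrl,cams,finder
import cv2,numpy as np
from scipy.spatial.transform import Rotation as Ro
np.set_printoptions(precision=4,suppress=True)
def cam(n,s=None):
    m=cams.camera_model(n);K=np.array([[m["fx"],0,m["cx"]],[0,m["fy"],m["cy"]],[0,0,1]])
    if n=="wrist":
        s=s or ctrl.sense();T=np.eye(4);T[:3,:3]=Ro.from_quat(s["tool_rot"]).as_matrix();T[:3,3]=s["eef_pos"]
        W=T@np.array(m["mount"]);R=W[:3,:3].T;return K,R,-R@W[:3,3]
    return K,cv2.Rodrigues(np.array(m["rvec"]))[0],np.array(m["tvec"])
def proj(c,P):
    K,R,t=c;q=(np.atleast_2d(P)@R.T+t)@K.T;return q[:,:2]/q[:,2:]
def ray(c,p):
    K,R,t=c;d=R.T@np.linalg.solve(K,np.array([p[0],p[1],1.]));return -R.T@t,d/np.linalg.norm(d)
def onz(c,p,z):
    o,d=ray(c,p);return o+d*(z-o[2])/d[2]
def tri(obs):
    A=np.zeros((3,3));b=np.zeros(3)
    for c,p in obs:
        o,d=ray(c,p);M=np.eye(3)-np.outer(d,d);A+=M;b+=M@o
    return np.linalg.solve(A,b)
E
python3 - <<'E'
from h import *
T=cam("top");S=cam("side")
print("handle tri",tri([(T,(272,222)),(S,(304.4,194.1))]))
a,b=onz(T,(277,196),.208),onz(T,(265.5,250),.208);print("handle ends",a,b,np.linalg.norm(a-b),np.degrees(np.arctan2(*(a-b)[[1,0]])))
for p in[(331,200),(362,205),(345,289),(315,284)]:print("house",onz(T,p,.14))
for p in[(187,180),(165,249)]:print("base",onz(T,p,.02))
print("cam tri",tri([(T,(434,143)),(S,(449.4,242.3))]),onz(T,(434,143),.262),onz(S,(449.4,242.3),.262))
print("valve side z~.106",onz(S,(309.8,237.1),.106),"port",onz(S,(322.9,235.6),.11))
im=cv2.imread("pics/top0.png");im2=cv2.imread("pics/side0.png")
a=cv2.resize(im[165:305,155:375],None,fx=3.6,fy=3.6,interpolation=3)[:, :800]
cv2.imwrite("pics/c1.png",a)
b=np.hstack([cv2.resize(im[65:185,385:485],(400,480),interpolation=3),cv2.resize(im2[190:310,435:535],(400,480),interpolation=3)])
cv2.imwrite("pics/c2.png",b)
E
```

```text
handle tri [0.5284 0.0507 0.2166]
handle ends [0.5908 0.0425 0.208 ] [0.4695 0.0629 0.208 ] 0.12302634097848883 -9.547268316428292
house [ 0.6033 -0.0786  0.14  ]
house [ 0.5927 -0.1515  0.14  ]
house [ 0.395  -0.1133  0.14  ]
house [ 0.405 -0.045  0.14 ]
base [0.6836 0.2971 0.02  ]
base [0.499  0.3397 0.02  ]
cam tri [ 0.6958 -0.2928  0.2635] [ 0.7002 -0.2947  0.262 ] [ 0.6926 -0.2919  0.262 ]
valve side z~.106 [0.5316 0.0327 0.106 ] port [0.561  0.0215 0.11  ]
```

View pics/c1.png

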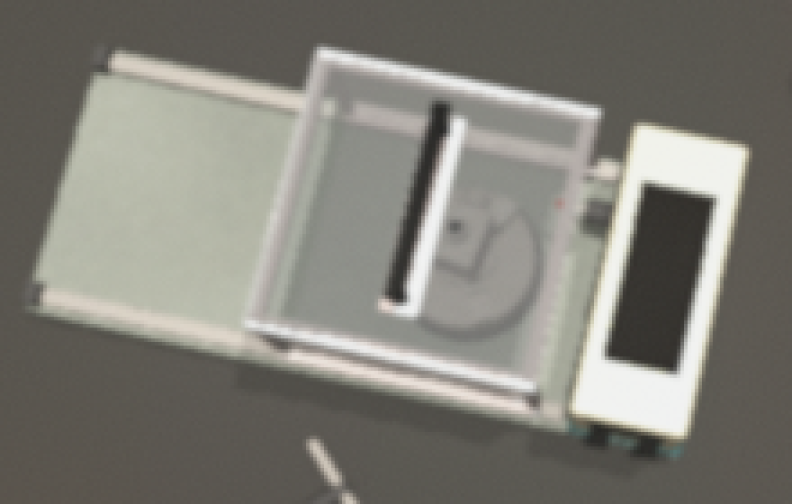

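View pics/c2.png

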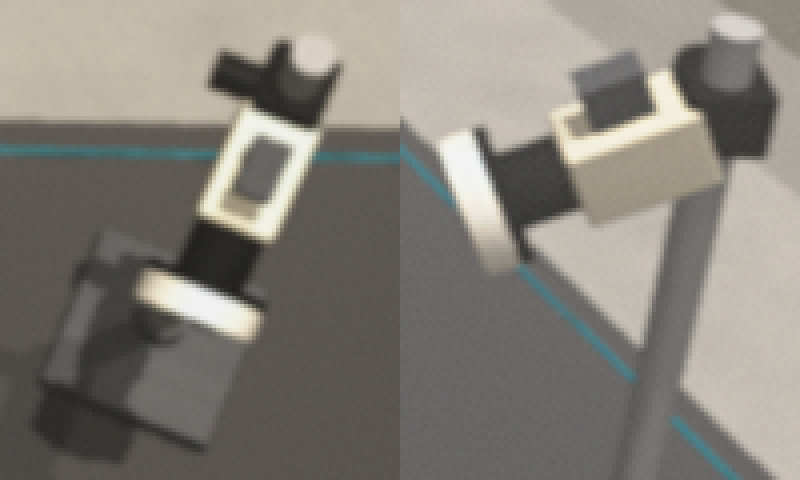

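Handle, housing and camera are clear. The guard is a little open (about 20 mm), and the nipple shows at about (282,228) in the full top picture. The camera yaws about 20° and looks toward the robot. I'll move above the handle, then check with the wrist camera.

```bash
cat >> h.py <<'E'
def R_from(x,z):
    x=np.array(x,float);z=np.array(z,float);z/=np.linalg.norm(z);x=x-z*(x@z);x/=np.linalg.norm(x);return np.c_[x,np.cross(z,x),z]
def Rdown(yaw): # tool x = -(direction yaw deg), tool z down
    a=np.radians(yaw);return R_from([-np.cos(a),-np.sin(a),0],[0,0,-1])
def rows(P,R,s=None,p0=None,R0=None):
    s=s or ctrl.sense();M=Ro.from_quat(s["tool_rot"]).as_matrix() if R0 is None else R0
    p=s["eef_pos"] if p0 is None else p0
    print("shift",np.round(M.T@(np.array(P)-p),4),"turn",np.round(np.degrees(Ro.from_matrix(M.T@R).as_rotvec()),2))
E
python3 - <<'E'
from h import *
T=cam("top");print("nipple",onz(T,(282,228),.152), "rails",onz(T,(168,248),.03),onz(T,(305,280),.03),onz(T,(187,182),.03),onz(T,(322,210),.03))
print("optical ring top ends",onz(T,(420,134),.29),onz(T,(450,146),.29), "body axis",onz(T,(452,108),.31),onz(T,(443,124),.29))
rows([.50,.052,.30],Rdown(-11))
E
```

```text
nipple [0.531  0.0334 0.152 ] rails [0.5    0.3291 0.03  ] [ 0.4256 -0.0192  0.03  ] [0.675  0.2939 0.03  ] [ 0.6071 -0.0585  0.03  ]
optical ring top ends [ 0.7079 -0.2588  0.29  ] [ 0.6827 -0.3208  0.29  ] body axis [ 0.7581 -0.3221  0.31  ] [ 0.7314 -0.3078  0.29  ]
shift [-0.4688 -0.4435 -0.0547] turn [ 0.    0.   -4.23]
```

```bash
python3 -m handwheel '[-0.04,-0.035,-0.03,0,0,0,1, -0.083,-0.078,-0.055,0,0,0,1, -0.125,-0.118,-0.055,0,0,0,1, -0.167,-0.158,-0.055,0,0,0,1, -0.21,-0.2,-0.055,0,0,0,1]'
python3 -m handwheel '[-0.04,-0.038,0,0,0,0,1, -0.08,-0.076,0,0,0,0,1, -0.12,-0.114,0,0,0,0,1, -0.16,-0.152,0,0,0,0,1, -0.20,-0.19,0,0,0,0,1]'
python3 - <<'E'
from h import *
rows([.50,.052,.30],Rdown(-11.4))
E
```

```text
t: 1.92
eef_pos: [0.3151, 0.3533, 0.3007]
tool_rot: [0.133, 0.991, 0.0, 0.0]
contact_force: [1.2, -0.3, 0.1]
width: 0.0856
t: 2.55
eef_pos: [0.4581, 0.1175, 0.3007]
tool_rot: [0.132, 0.991, 0.0, 0.0]
contact_force: [0.6, 1.3, 0.7]
width: 0.0852
shift [-0.0577 -0.0522  0.0006] turn [ 0.05  0.04 -3.82]
```

```bash
python3 -m handwheel '[-0.03,-0.027,0,0,0,-2,1, -0.058,-0.052,0,0,0,-3.8,1, -0.058,-0.052,0,0,0,-3.8,1, -0.058,-0.052,0,0,0,-3.8,1, -0.058,-0.052,0,0,0,-3.8,1]'
python3 - <<'E'
from h import *
s=ctrl.sense();im=cams.capture("wrist");c=cam("wrist",s);cv2.imwrite("pics/w1.png",im[...,::-1])
for l,z in(("guard_handle",.208),("valve_center",.106),("valve_port",.11)):
    for r in finder.pinpoint("wrist",l)[:2]:print(l,r["pixel"],r["score"],onz(c,r["pixel"],z))
E
```

```text
t: 3.18
eef_pos: [0.4992, 0.0548, 0.3003]
tool_rot: [0.099, 0.995, 0.0, -0.0]
contact_force: [0.9, 0.1, 0.3]
width: 0.0853
guard_handle [336.5, 317.5] 0.77 [0.5348 0.0563 0.208 ]
```

View pics/w1.png

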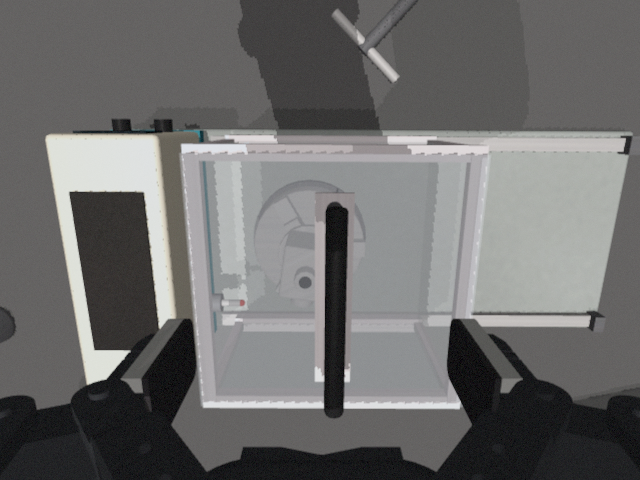

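The wrist view shows the handle bar running from (337,205) to (334,416), parallel to the picture columns, so the -11.4° yaw is good. The nipple is at (305,282).

```bash
python3 - <<'E'
from h import *
c=cam("wrist");a,b=onz(c,(337,207),.208),onz(c,(334,415),.208);print(a,b,np.linalg.norm(a-b),np.degrees(np.arctan2(*(b-a)[[1,0]])))
m=(a+b)/2;print("mid",m,"nipple",onz(c,(305,282),.152))
rows([m[0],m[1],.205],Rdown(-11.4))
E
```

```text
[0.473  0.0678 0.208 ] [0.5983 0.0421 0.208 ] 0.12795756020234988 -11.54899841846468
mid [0.5357 0.0549 0.208 ] nipple [0.5311 0.0363 0.152 ]
shift [-0.0354  0.0078  0.0954] turn [ 0.01 -0.    0.03]
```

```bash
python3 -m handwheel '[-0.035,0.008,0.02,0,0,0,1, -0.035,0.008,0.05,0,0,0,1, -0.035,0.008,0.08,0,0,0,1, -0.035,0.008,0.096,0,0,0,1, -0.035,0.008,0.096,0,0,0,-0.8]' 30
python3 -m handwheel '[0,0,0,0,0,0,-1, 0,0,0,0,0,0,-1, 0,0,0,0,0,0,-1, 0,0,0,0,0,0,-1, 0,0,0,0,0,0,-1]' 30
```

```text
t: 4.0
eef_pos: [0.535, 0.0546, 0.2037]
tool_rot: [0.099, 0.995, -0.0, -0.001]
contact_force: [-0.6, -0.0, -0.1]
width: 0.0698
t: 4.62
eef_pos: [0.5359, 0.0547, 0.205]
tool_rot: [0.1, 0.995, 0.0, 0.001]
contact_force: [-1.5, 1.1, 6.7]
width: 0.011
```

```bash
python3 -m handwheel '[0,0.02,0,0,0,0,-1, 0,0.045,0,0,0,0,-1, 0,0.07,0,0,0,0,-1, 0,0.095,0,0,0,0,-1, 0,0.12,0,0,0,0,-1]'
python3 -m handwheel '[0,0.015,0,0,0,0,-1, 0,0.03,0,0,0,0,-1, 0,0.04,0,0,0,0,-1, 0,0.045,0,0,0,0,-1, 0,0.048,0,0,0,0,-1]'
```

```text
t: 5.25
eef_pos: [0.56, 0.1717, 0.2051]
tool_rot: [0.1, 0.995, -0.0, 0.001]
contact_force: [-0.2, -3.7, 5.1]
width: 0.0107
t: 5.88
eef_pos: [0.5696, 0.2187, 0.2051]
tool_rot: [0.1, 0.995, -0.0, 0.001]
contact_force: [-1.1, -2.1, 5.6]
width: 0.0108
```

```bash
python3 -m handwheel '[0,0.002,0,0,0,0,-1, 0,0.004,0,0,0,0,-1, 0,0.006,0,0,0,0,-1, 0,0.008,0,0,0,0,-1, 0,0.008,0,0,0,0,-1]'
```

```text
t: 6.5
eef_pos: [0.5705, 0.2229, 0.2051]
tool_rot: [0.101, 0.995, -0.002, -0.0]
contact_force: [-4.8, -11.7, 10.9]
width: 0.0106
```

```bash
python3 -m handwheel '[0,-0.004,0,0,0,0,-1, 0,-0.004,0,0,0,0,1, 0,-0.004,0,0,0,0,1, 0,-0.004,0,0,0,0,1, 0,-0.004,-0.02,0,0,0,1]'
python3 -m handwheel '[0,0,-0.04,0,0,0,1, 0,-0.04,-0.06,0,0,0,1, 0,-0.09,-0.06,0,0,0,1, 0,-0.14,-0.06,0,0,0,1, 0,-0.185,-0.06,0,0,0,1]'
python3 -m handwheel '[0.003,0,0.01,0,0,0,1, 0.003,0,0.02,0,0,0,1, 0.003,0,0.02,0,0,0,1, 0.003,0,0.02,0,0,0,1, 0.003,0,0.02,0,0,0,1]'
python3 - <<'E'
from h import *
s=ctrl.sense();im=cams.capture("wrist");c=cam("wrist",s);cv2.imwrite("pics/w2.png",im[...,::-1])
for l,z in(("guard_handle",.208),("valve_center",.106),("valve_port",.11)):
    for r in finder.pinpoint("wrist",l)[:2]:print(l,r["pixel"],r["score"],onz(c,r["pixel"],z))
E
```

```text
t: 7.12
eef_pos: [0.5685, 0.223, 0.223]
tool_rot: [0.099, 0.995, -0.001, -0.001]
contact_force: [0.4, -0.4, 0.8]
width: 0.0815
t: 7.75
eef_pos: [0.5324, 0.0401, 0.2844]
tool_rot: [0.1, 0.995, -0.0, 0.0]
contact_force: [1.9, 0.0, -0.1]
width: 0.0853
t: 8.38
eef_pos: [0.5303, 0.0429, 0.2645]
tool_rot: [0.099, 0.995, 0.0, 0.0]
contact_force: [0.1, -0.2, -0.0]
width: 0.085
valve_port [302.7, 279.6] 0.91 [0.5621 0.023  0.11  ]
valve_port [312.6, 204.4] 0.45 [0.511  0.0406 0.11  ]
```

View pics/w2.png

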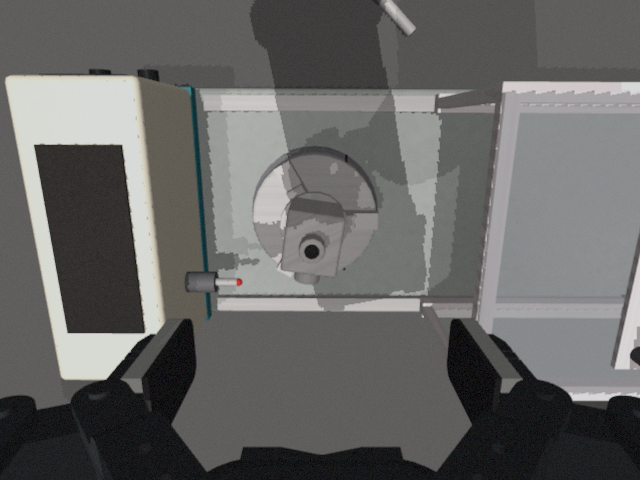

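The guard is open. The nipple is at (312,248) and the port boss at (306,278). The block is turned a few degrees from the picture axes, so I'll crop to measure it.

```bash
python3 - <<'E'
from h import *
im=cv2.imread("pics/w2.png");cv2.imwrite("pics/c3.png",cv2.resize(im[180:295,250:380],(780,690),interpolation=3)[:600+90][:, :][0:690:1] if 0 else cv2.resize(im[190:290,255:385],(780,600),interpolation=2))
E
```

```text
(no output)
```

View pics/c3.png

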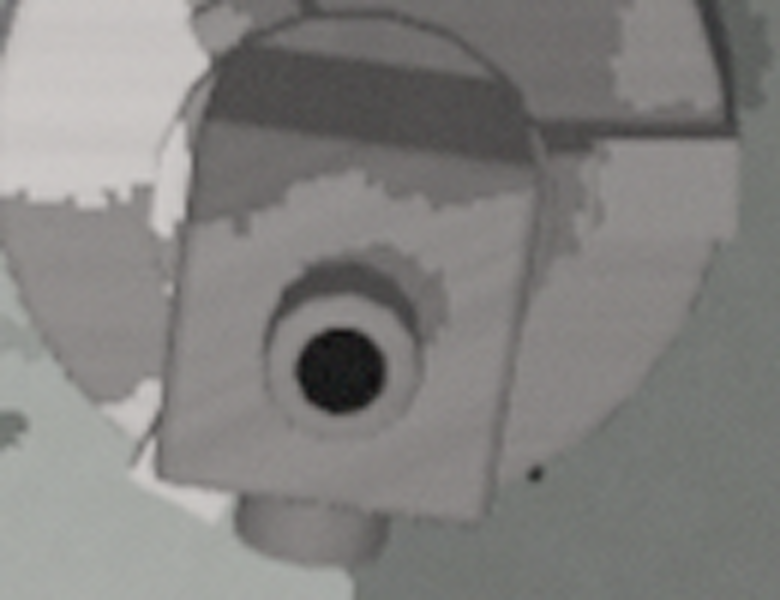

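```bash
python3 - <<'E'
from h import *
c=cam("wrist");P=[onz(c,p,.138) for p in((289.2,210),(344.2,216.7),(336.2,276.7),(281.7,269.2))];P=np.array(P);print(P,P.mean(0))
for i,j in((0,3),(1,2),(0,1),(3,2)):
    d=P[j]-P[i];print(np.linalg.norm(d),np.degrees(np.arctan2(d[1],d[0])))
n=onz(c,(312.2,250.3),.152);print(n)
d=(P[3]-P[0]+P[2]-P[1]);yaw=np.degrees(np.arctan2(d[1],d[0]));
m=(P.mean(0)+n)/2;print(yaw,m)
rows([m[0],m[1],.112],Rdown(yaw))
E
```

```text
[[0.5064 0.0272 0.138 ]
 [0.5171 0.0591 0.138 ]
 [0.5542 0.0471 0.138 ]
 [0.5425 0.0143 0.138 ]] [0.53   0.0369 0.138 ]
0.038274387348559806 -19.671311367617136
0.039016229792680365 -17.979010537782063
0.03360483686562294 71.55002704557114
0.03474942784342621 70.31459789504376
[0.5301 0.0368 0.152 ]
-18.817038932863024 [0.5301 0.0369 0.145 ]
shift [-0.001  -0.0055  0.1524] turn [0.01 0.01 7.39]
```

```bash
python3 -m handwheel '[-0.001,-0.0055,0.03,0,0,7.4,1, -0.001,-0.0055,0.07,0,0,7.4,1, -0.001,-0.0055,0.11,0,0,7.4,1, -0.001,-0.0055,0.14,0,0,7.4,1, -0.001,-0.0055,0.152,0,0,7.4,1]'
python3 -m handwheel '[0,0,0,0,0,0,1, 0,0,0,0,0,0,-1, 0,0,0,0,0,0,-1, 0,0,0,0,0,0,-1, 0,0,0,0,0,0,-1]' 60
python3 -m handwheel '[0,0,0,0,0,0,-1, 0,0,0,0,0,0,-1, 0,0,0,0,0,0,-1, 0,0,0,0,0,0,-1, 0,0,0,0,0,0,-1]' 60
```

```text
t: 9.2
eef_pos: [0.5291, 0.0367, 0.1109]
tool_rot: [0.164, 0.987, -0.0, -0.001]
contact_force: [0.1, -0.4, -0.2]
width: 0.0855
t: 9.82
eef_pos: [0.5304, 0.037, 0.1132]
tool_rot: [0.164, 0.987, 0.0, 0.001]
contact_force: [-1.1, 0.8, 6.0]
width: 0.0353
t: 10.45
eef_pos: [0.5304, 0.0369, 0.1132]
tool_rot: [0.164, 0.987, 0.0, 0.001]
contact_force: [-0.6, 1.0, 6.5]
width: 0.035
```

```bash
python3 -m handwheel '[0,0,-0.01,0,0,0,-1, 0,0,-0.025,0,0,0,-1, 0,0,-0.045,0,0,0,-1, 0,0,-0.065,0,0,0,-1, 0,0,-0.085,0,0,0,-1]'
python3 -m handwheel '[0,0,-0.02,0,0,0,-1, 0,0,-0.04,0,0,0,-1, 0,0,-0.055,0,0,0,-1, 0,0,-0.065,0,0,0,-1, 0,0,-0.065,0,0,0,-1]'
python3 - <<'E'
from h import *
s=ctrl.sense();im=cams.capture("wrist");c=cam("wrist",s)
for l in("valve_center","valve_port"):
    for r in finder.pinpoint("wrist",l)[:2]:print(l,r["pixel"],r["score"])
im2=cams.capture("side")
for l in("valve_center","valve_port","camera"):
    for r in finder.pinpoint("side",l)[:2]:print(l,r["pixel"],r["score"])
cams.capture("top")
for l in("valve_center","valve_port"):
    for r in finder.pinpoint("top",l)[:2]:print(l,r["pixel"],r["score"])
a=cv2.resize(im,(400,300));b=cv2.resize(im2[120:300,260:540],(467,300));cv2.imwrite("pics/w3.png",np.hstack([a,b])[:, :800,::-1])
E
```

```text
t: 11.08
eef_pos: [0.5298, 0.0367, 0.1989]
tool_rot: [0.164, 0.987, 0.0, 0.0]
contact_force: [0.1, 1.1, -3.4]
width: 0.0351
t: 11.7
eef_pos: [0.5301, 0.0368, 0.2629]
tool_rot: [0.164, 0.987, 0.0, 0.0]
contact_force: [0.5, -0.1, -3.6]
width: 0.035
valve_center [307.4, 184.7] 0.65
camera [449.2, 245.6] 0.81
```

View pics/w3.png

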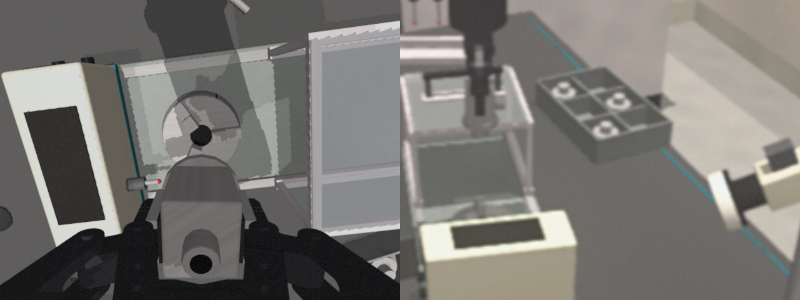

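The valve body is firmly held and upright. Next I'll fit the inspection camera's position and yaw from its white ring and column in both fixed views.

```bash
cat > fit.py <<'E'
from h import *
from scipy.optimize import minimize
W={"top":(408,125,460,156),"side":(440,215,475,265)}
C={n:cam(n) for n in W};M={}
for n,(l,t,r,b) in W.items():
    im=cv2.imread(f"pics/{n}0.png")[t:b,l:r];g=cv2.resize(im.min(2),None,fx=8,fy=8,interpolation=1)
    m=(g>150).astype(np.uint8);k,lab,st,_=cv2.connectedComponentsWithStats(m);i=1+st[1:,4].argmax()
    m=(lab==i).astype(np.uint8);h=cv2.convexHull(np.argwhere(m)[:,::-1].astype(np.int32));f=np.zeros_like(m);cv2.fillConvexPoly(f,h,1);M[n]=f
    print(n,"area px",m.sum()/64,f.sum()/64)
a=np.linspace(0,2*np.pi,60)
def Rc(yaw):return Ro.from_euler("ZY",[yaw,-25],degrees=True).as_matrix() # x: back & up 25deg
def iou(p):
    x,y,yaw,th=p[0],p[1],p[2]*100,abs(p[3]);P=np.r_[[np.r_[0,.034*np.cos(a[i]),.034*np.sin(a[i])] for i in range(60)]];P=np.r_[P,P+[th,0,0]]@Rc(yaw).T+[x,y,.262]
    s=[]
    for n,(l,t,r,b) in W.items():
        q=((proj(C[n],P)-[l,t]+.5)*8*16).astype(np.int32);h=cv2.convexHull(q);f=np.zeros_like(M[n]);cv2.fillConvexPoly(f,h,1,shift=4)
        s.append((f&M[n]).sum()/(f|M[n]).sum())
    return s
for st in([.696,-.293,-.22,.012],[.70,-.29,-.28,.015]):
    r=minimize(lambda p:-sum(iou(p)),st,method="Nelder-Mead",options=dict(initial_simplex=np.array([st]+[np.array(st)+d for d in np.diag([.006,.006,.06,.005])])));print(r.x,iou(r.x))
top=tri([(C["top"],(463.7,77.5)),(C["side"],(518.7,197.5))]);print("col top",top);d=top-np.r_[r.x[:2],.262];print(np.hypot(*d[:2]),np.degrees(np.arctan2(d[1],d[0])))
E
python3 fit.py
```

```text
top area px 230.109375 235.1875
side area px 610.953125 903.6875
[ 0.6975 -0.2908 -0.2383  0.0163] [np.float64(0.8436293436293436), np.float64(0.32120980701000745)]
[ 0.6979 -0.2893 -0.2365  0.0165] [np.float64(0.8437905912915796), np.float64(0.3295996415655903)]
col top [ 0.797  -0.3322  0.3594]
0.10794344731473374 -23.39768516833167
```

```bash
sed -i 's/(g>150)/(g>(150 if n=="top" else 190))/; s/"side":(440,215,475,265)/"side":(442,217,468,262)/' fit.py; python3 fit.py
```

```text
top area px 230.109375 235.1875
side area px 209.09375 214.46875
[ 0.6973 -0.2893 -0.2042  0.0148] [np.float64(0.7829412446401669), np.float64(0.6141006241724986)]
[ 0.6971 -0.2894 -0.1979  0.0156] [np.float64(0.8045285182000573), np.float64(0.5969536118162936)]
col top [ 0.797  -0.3322  0.3594]
0.10865776101350047 -23.187604678876472
```

```bash
cat >> h.py <<'E'
def Rc(yaw,pitch=25):return Ro.from_euler("ZY",[yaw,-pitch],degrees=True).as_matrix()
def hold(lens,yaw,d=.11,pitch=25):
    A=Rc(yaw,pitch);R=np.c_[-A[:,0],A[:,1],-A[:,2]];return np.array(lens)+A@[-d,0,0]-R@[-.034,0,.0032],R
E
python3 - <<'E'
from h import *
P,R=hold([.698,-.291,.262],-22);print("hold",P);rows(P,R)
P2=P+[-.13*np.cos(np.radians(22)),.13*np.sin(np.radians(22)),.05];R2=hold([0,0,0],-22,pitch=40)[1];print(P2);rows(P2,R2)
K=cam("wrist")
s=dict(tool_rot=Ro.from_matrix(R2).as_quat(),eef_pos=P2);print(proj(cam("wrist",s),[.698,-.291,.262]))
E
```

```text
hold [ 0.5757 -0.2416  0.204 ]
shift [-0.1334 -0.2486  0.0581] turn [  0.68 -25.01   3.11]
[ 0.4552 -0.1929  0.254 ]
shift [-0.0035 -0.2414  0.0081] turn [  1.09 -40.01   3.04]
[[321.2874 468.6146]]
```

```bash
python3 - <<'E'
from h import *
P,R=hold([.700,-.2915,.262],-22.5,d=.17);print("standoff",P);rows(P,R)
E
```

```text
standoff [ 0.5279 -0.2202  0.1787]
shift [-0.0812 -0.2438  0.0834] turn [  0.79 -25.01   3.61]
```

```bash
python3 -m handwheel '[0,-0.015,0,0,0,0,-1, 0,-0.045,0,0,0,0,-1, 0,-0.085,0,0,0,0,-1, 0,-0.125,0,0,0,0,-1, 0,-0.165,0,0,0,0,-1]' 60
python3 -m handwheel '[0,-0.04,0,0,-3,1,-1, -0.01,-0.065,0,0.2,-9,2,-1, -0.03,-0.079,0.01,0.5,-15,3,-1, -0.05,-0.079,0.03,0.7,-20,3.5,-1, -0.07,-0.079,0.05,0.8,-25,3.6,-1]'
python3 - <<'E'
from h import *
P,R=hold([.700,-.2915,.262],-22.5,d=.14);rows(P,R)
E
```

```text
t: 12.82
eef_pos: [0.4755, -0.1216, 0.2624]
tool_rot: [0.164, 0.986, -0.0, 0.0]
contact_force: [0.9, -0.5, -4.1]
width: 0.0354
t: 13.45
eef_pos: [0.5169, -0.218, 0.2124]
tool_rot: [0.191, 0.957, -0.043, 0.214]
contact_force: [-0.2, 0.8, -3.3]
width: 0.0354
shift [-0.0257  0.0022  0.0353] turn [-0.03  0.2  -0.07]
```

```bash
python3 -m handwheel '[-0.005,0.001,0.01,0,0,0,-1, -0.012,0.002,0.02,0,0,0,-1, -0.019,0.002,0.03,0,0,0,-1, -0.026,0.002,0.035,0,0,0,-1, -0.026,0.002,0.035,0,0,0,-1]'
python3 - <<'E'
from h import *
s=ctrl.sense();print(s["eef_pos"],s["width"]);I={}
T=Ro.from_quat(s["tool_rot"]).as_matrix();
pc=s["eef_pos"]+T@[0,0,.0072];pp=s["eef_pos"]+T@[-.034,0,.0032];print("port by kin",pp)
for n in("side","top"):
    im=cams.capture(n);c=cam(n);cv2.imwrite(f"pics/{n}4.png",im[...,::-1]);big=cv2.resize(im,None,fx=5,fy=5,interpolation=2)
    for l in("valve_center","valve_port","camera"):
        r=finder.pinpoint(n,l)[:1];print(n,l,[(x["pixel"],round(x["score"],2)) for x in r], "kin/est",proj(c,dict(valve_center=pc,valve_port=pp,camera=np.array([.700,-.2915,.262]))[l]))
    A=Rc(-22.5);L=np.array([.700,-.2915,.262]);a=np.linspace(0,6.283,90)
    circ=np.c_[0*a,.034*np.cos(a),.034*np.sin(a)]@A.T+L;ax=np.array([[0,0,0],[-.11,0,0]])@A.T+L
    V=np.c_[-T[:,0],T[:,1],-T[:,2]];b=np.array([[x,y,z] for z in(-.018,.032) for x,y in((-.02,-.018),(.02,-.018),(.02,.018),(-.02,.018),(-.02,-.018))])@V.T+pc
    bo=np.c_[0*a+.034,.009*np.cos(a),.004+.009*np.sin(a)]@V.T+pc
    col=np.array([[.0,0,0],[0,0,.361]])+[L[0]+.1*np.cos(np.radians(22.5)),L[1]-.1*np.sin(np.radians(22.5)),0]
    for P,k in((circ,(255,0,0)),(ax,(0,0,255)),(b,(0,255,0)),(bo,(255,255,0)),(col,(255,0,255))):
        cv2.polylines(big,[((proj(c,P)+.5)*5*8).astype(np.int32)],False,k,1,cv2.LINE_AA,shift=3)
    q=proj(c,np.array([pc,L])).mean(0)*5;x,y=int(q[0]),int(q[1]);I[n]=big[max(0,y-300):y+300,x-200+60:x+200+60]if n=="top" else big[y-300:y+300,x-250:x+150]
cv2.imwrite("pics/c5.png",np.hstack(list(I.values()))[...,::-1])
E
```

```text
t: 14.08
eef_pos: [0.5543, -0.2301, 0.1918]
tool_rot: [0.191, 0.957, -0.042, 0.212]
contact_force: [0.4, 0.1, -3.2]
width: 0.0347
[ 0.5543 -0.2301  0.1918] 0.03468407073482166
port by kin [ 0.584  -0.2424  0.2032]
side valve_center [([371.2, 274.7], 0.72)] kin/est [[367.9836 272.4503]]
side valve_port [([385.5, 266.9], 0.55)] kin/est [[383.4039 265.3086]]
side camera [([449.2, 243.8], 0.58)] kin/est [[452.7082 241.3528]]
top valve_center [([403.0, 213.8], 0.57)] kin/est [[399.379  215.7926]]
top valve_port [([404.1, 202.8], 0.55)] kin/est [[405.6017 202.161 ]]
top camera [([401.6, 215.6], 0.63)] kin/est [[432.5331 143.0783]]
```

View pics/c5.png

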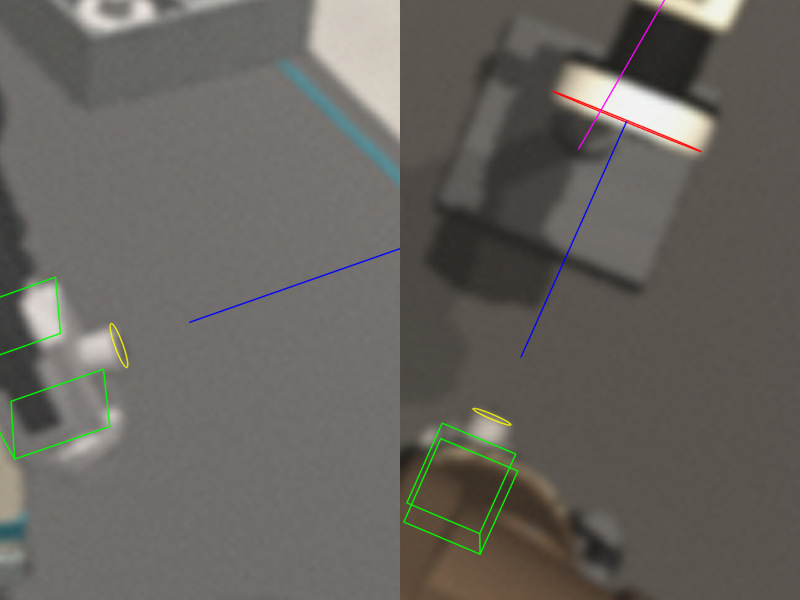

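The overlay matches the valve body in both views, and it matches the ring in the top view. I still need to check the ring in the side view.

```bash
python3 - <<'E'
from h import *
im=cv2.imread("pics/side0.png");c=cam("side");big=cv2.resize(im,None,fx=7,fy=7,interpolation=2);a=np.linspace(0,6.283,90)
for L,k in(([.700,-.2915,.262],(0,0,255)),([.696,-.2915,.262],(0,200,0))):
    A=Rc(-22.5)
    for x in(0,.1):
        circ=np.c_[0*a+x,.034*np.cos(a)*(x==0),.034*np.sin(a)]@A.T+L
        cv2.polylines(big,[((proj(c,circ)+.5)*7*8).astype(np.int32)],False,k,1,cv2.LINE_AA,shift=3)
    col=np.array([[.0,0,0],[0,0,.361]])+[L[0]+.1*np.cos(np.radians(22.5)),L[1]-.1*np.sin(np.radians(22.5)),0]
    cv2.polylines(big,[((proj(c,col)+.5)*7*8).astype(np.int32)],False,k,1,cv2.LINE_AA,shift=3)
cv2.imwrite("pics/c6.png",big[1300:1900,3000:3750])
E
```

View pics/c6.png

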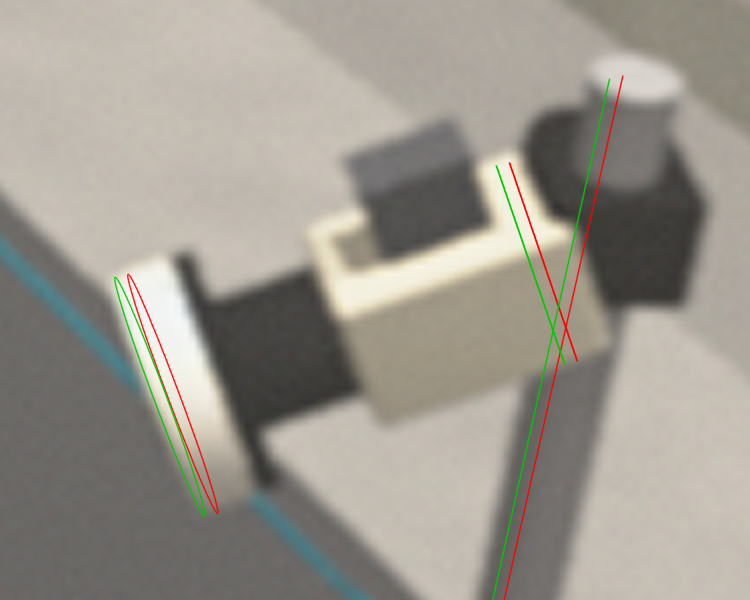

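Lens at about (0.697,-0.291,0.262) fits both views; the green outline (x=0.696) follows the ring front in the side view, and pitch and yaw agree.

```bash
python3 - <<'E'
from h import *
P,R=hold([.6972,-.291,.262],-22.5,d=.11);rows(P,R)
E
```

```text
shift [-0.0274 -0.0019 -0.0008] turn [0.02 0.01 0.01]
```

```bash
python3 -m handwheel '[-0.006,-0.001,0,0,0,0,-1, -0.013,-0.0015,0,0,0,0,-1, -0.02,-0.002,-0.001,0,0,0,-1, -0.025,-0.002,-0.001,0,0,0,-1, -0.027,-0.002,-0.001,0,0,0,-1]'
python3 -m handwheel '[0,0,0,0,0,0,-1, 0,0,0,0,0,0,-1, 0,0,0,0,0,0,-1, 0,0,0,0,0,0,-1, 0,0,0,0,0,0,-1]'
python3 - <<'E'
from h import *
s=ctrl.sense();I={}
T=Ro.from_quat(s["tool_rot"]).as_matrix();pp=s["eef_pos"]+T@[-.034,0,.0032];L=np.array([.6972,-.291,.262]);A=Rc(-22.5);print("port in cam",A.T@(pp-L),s["joint_vel"])
V=np.c_[-T[:,0],T[:,1],-T[:,2]];a=np.linspace(0,6.283,90)
for n in("side","top"):
    im=cams.capture(n);c=cam(n);big=cv2.resize(im,None,fx=5,fy=5,interpolation=2)
    for P,k in((np.c_[0*a,.034*np.cos(a),.034*np.sin(a)]@A.T+L,(255,0,0)),(np.array([[0,0,0],[-.11,0,0]])@A.T+L,(0,0,255)),(np.c_[0*a,.009*np.cos(a),.009*np.sin(a)]@V.T+pp,(255,255,0))):
        cv2.polylines(big,[((proj(c,P)+.5)*5*8).astype(np.int32)],False,k,1,cv2.LINE_AA,shift=3)
    x,y=(proj(c,np.array([pp,L])).mean(0)*5).astype(int);I[n]=big[y-300:y+300,x-200:x+200]
    r=finder.pinpoint(n,"guard_handle")[:1];print([onz(c,q["pixel"],.208) for q in r])
cv2.imwrite("pics/c7.png",np.hstack(list(I.values()))[...,::-1])
E
```

```text
t: 15.1
eef_pos: [0.5754, -0.2408, 0.2041]
tool_rot: [0.19, 0.958, -0.042, 0.212]
contact_force: [-0.9, 0.0, -4.0]
width: 0.0353
t: 15.72
eef_pos: [0.575, -0.2406, 0.2039]
tool_rot: [0.19, 0.958, -0.042, 0.212]
contact_force: [-0.1, -0.7, -3.5]
width: 0.0358
port in cam [-0.1104 -0.0002  0.    ] [ 0.0002  0.0007  0.0004 -0.0011  0.0004  0.0003 -0.0003]
[array([0.5545, 0.2052, 0.208 ])]
[array([0.5707, 0.2118, 0.208 ])]
```

View pics/c7.png

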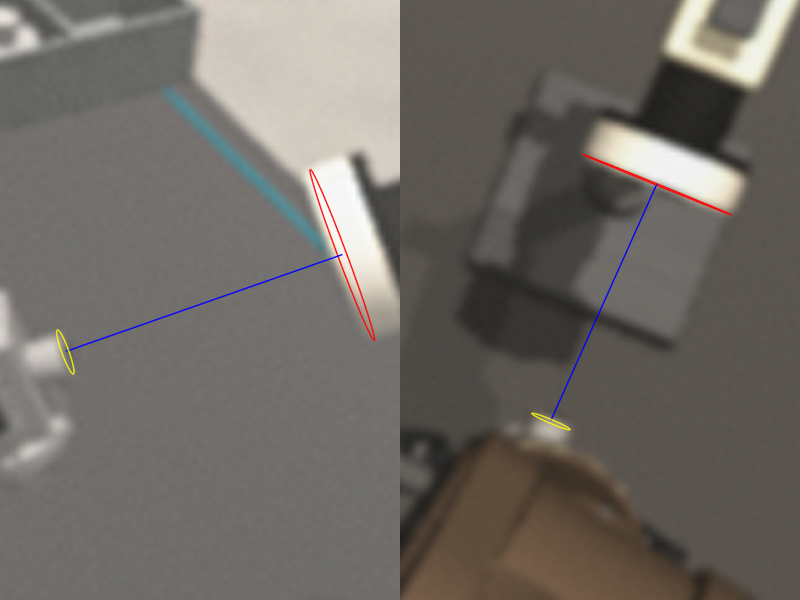

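The port is on the line of sight in both views and 110 mm from the ring front. The network's handle estimate is about 11 mm short of where I released it, so one last look at the guard.

```bash
python3 - <<'E'
from h import *
im=cams.capture("top");c=cam("top");big=cv2.resize(im,None,fx=5,fy=5,interpolation=2)
u=np.array([np.cos(np.radians(11.5)),-np.sin(np.radians(11.5)),0]);v=np.array([-u[1],u[0],0])
for off,k in((0,(255,0,0)),(-.02,(255,255,0))):
    m=np.array([.5705,.2229,.208])+off*v;P=np.array([m-u*.063,m+u*.063]);cv2.polylines(big,[((proj(c,P)+.5)*40).astype(np.int32)],False,k,1,cv2.LINE_AA,shift=3)
x,y=(proj(c,[.5705,.2,.208])[0]*5).astype(int);cv2.imwrite("pics/c8.png",big[y-300:y+300,x-400:x+400,::-1])
E
```

```text
(no output)
```

View pics/c8.png

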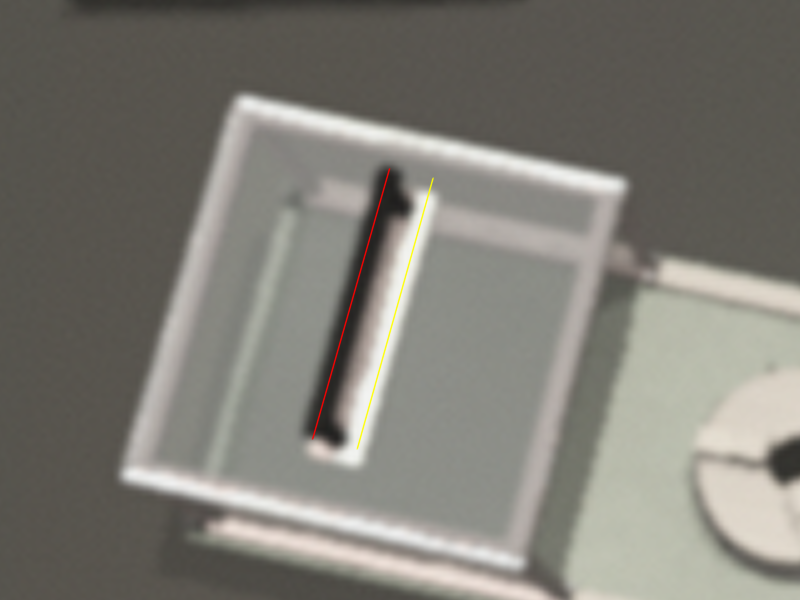

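The handle bar lies on the red line, which marks the end-stop position where I released it, so the guard is fully open. Handing in.

```bash
python3 -c "
from cell import ctrl
print(ctrl.hand_in(), ctrl.sense()['t'])"
```

```text
the job is handed in; nothing more can be done
the job is handed in; nothing more can be done
```

I slid the guard to its end stop, lifted the valve body straight out of the chuck and held it in front of the inspection camera. I then handed the job in at about 16 s; no verdict was reported.

**Valve position:** the last check put the port at (-110.4, -0.2, 0.0) mm in the camera's frame. This comes from the arm's measured pose and the way the valve was gripped, set against my own estimate of where the lens is. The side and top pictures agreed with it to within about 2 mm. The valve was still, and the opening read 35 to 36 mm on the 36 mm block.

**Guard:** in the last top picture the handle bar lay on its end-stop position, about 0.19 m of travel.

**Checks that disagreed:**
- **Guard handle:** the network put it 11 to 18 mm short of the end stop. The picture did not bear that out.
- **Camera position:** the lens estimates differed by about 4 mm along the line of sight. The column stand measured about 108 mm behind the lens rather than 100 mm.
- **Camera yaw:** estimates ranged from -20° to -23.5°; I used -22.5°. I took the stated 25° for its pitch.

I did not measure the bystanders again afterwards; nothing was moved near them at table height.

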